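# Fit the gears and the collar on their shafts

### The job

Fit the three toothed gears, hub upwards, onto the upright shafts, each on the shaft that its bore belongs to (widest bore on the thick shaft, narrowest on the thin one, the one with the keyway over the key of the keyed shaft), all the way down on the base. Then slip the plain ring collar over the keyed shaft so that it lies flat on top of the keyed gear's hub. Leave the two toothless blanks where they lie.

Things in the scene. Friction and masses are not known exactly. Their poses are not given: they have to be found in the camera images.
- gear_wide: Bright steel gear: toothed disc 12 mm thick, smooth round hub on it up to 34 mm, bore right through. Origin: centre of the underside, z up. Outside 90 mm, hub 50 mm, round bore 36 mm (the widest).
- gear_narrow: Bright steel gear: toothed disc 12 mm thick, smooth round hub on it up to 34 mm, bore right through. Origin: centre of the underside, z up. Outside 68 mm, hub 32 mm, round bore 18 mm (the narrowest).
- gear_keyed: Bright steel gear: toothed disc 12 mm thick, smooth round hub on it up to 34 mm, bore right through. Origin: centre of the underside, z up. Outside 82 mm, hub 46 mm, bore 26 mm with one keyway, a notch 10 mm wide reaching 18 mm from the axis, the whole height. x points from the axis through the keyway.
- collar: Plain bright steel ring without teeth, 40 mm outside, bore 26 mm, 20 mm high, lying flat. Origin: centre of the underside, z up.
- shaft_thick: Fixed grey base disc, 80 mm across, 12 mm thick, with an upright steel shaft 80 mm high over the bench, its top 14 mm tapering to a nose. Origin: centre of the base's underside, z up. Shaft 30 mm thick, nose 16 mm. For the widest bore.
- shaft_thin: Fixed grey base disc, 80 mm across, 12 mm thick, with an upright steel shaft 80 mm high over the bench, its top 14 mm tapering to a nose. Origin: centre of the base's underside, z up. Shaft 12 mm thick, nose 4 mm. For the narrowest bore.
- shaft_keyed: Fixed grey base disc, 80 mm across, 12 mm thick, with an upright steel shaft 80 mm high over the bench, its top 14 mm tapering to a nose. Origin: centre of the base's underside, z up. Shaft 20 mm thick, nose 8 mm; brass key 5 mm wide reaching 15 mm from the axis, from the base up to 34 mm above the bench. x points from the axis through the key; turn the gear x onto it (to 8 deg).
- blank1: Gear blank, darker steel: smooth-edged disc without teeth or bore, 86 mm across and 12 mm thick, solid hub 48 mm across up to 34 mm. Not to be used. Origin: centre of the underside.
- blank2: Smaller gear blank, darker steel, without teeth or bore: disc 70 mm across and 12 mm thick, solid hub 36 mm across up to 34 mm. Not to be used. Origin: centre of the underside.
There are look-alikes about, which are no part of the job. What is shaped like the gear_wide but pink is not meant. What is shaped like the gear_narrow but blue is not meant.

How it is judged (in metres and radians):
At the end, for the whole second after the job is handed in: Each gear lies flat on its own shaft's base (axis within 8 mm, underside 12 +-4 mm above the bench), keyway over the key (within 0.5 rad); the collar lies on the keyed gear's hub round that shaft (within 8 mm, underside 46 +-4 mm above the bench); all upright to 0.1 rad, released and at rest (horizontal distance between gear_wide and shaft_thick below 0.008 m and z of gear_wide in the frame of shaft_thick between 0.008 and 0.016 m and angle between each of gear_wide, gear_narrow, gear_keyed, collar's own z axis and vertical below 0.1 rad and linear speed of each of gear_wide, gear_narrow, gear_keyed, collar below 0.02 m/s and horizontal distance between gear_narrow and shaft_thin below 0.008 m and z of gear_narrow in the frame of shaft_thin between 0.008 and 0.016 m and horizontal distance between each of gear_keyed, collar and shaft_keyed below 0.008 m and z of gear_keyed in the frame of shaft_keyed between 0.008 and 0.016 m and z of collar in the frame of shaft_keyed between 0.042 and 0.05 m and angle between the x axis of gear_keyed and the x axis of shaft_keyed, either way round below 0.5 rad); the robot touches nothing.
It fails at once if the larger blank is moved by more than 30 mm (distance of blank1 from where it was at the start of the episode above 0.03 m).
It fails at once if the smaller blank is moved by more than 30 mm (distance of blank2 from where it was at the start of the episode above 0.03 m).
It also fails if it takes over 107 s, if anything falls off the work surface, if the arm or the gripper's body presses on something with over 40 N, if the wrist force passes 120 N, or if a joint passes its speed limit or range.

### The arm

A 7-joint arm with a two-finger parallel gripper is mounted at the origin on the work surface. World frame = base frame: x ahead of the robot, y to its left, z up, the work surface at z = 0. Lengths are in mm, angles in rad, forces in N, time in s.
With the tool pointing down it reaches from about 400 to 875 mm from the base axis. Payload 19.3 kg.
Tool frame: the origin (TCP) lies at the very end of the fingers, on their centre line; the grasp point (between the pads) lies 19 mm behind it (grip_point_offset is the z of the grasp point in the tool frame, in mm); z points along the fingers, y is the line along which they close (so a half turn about z gives the same grasp; the last joint's range is limited). The gripper opens to 85 mm and grips with 20 to 120 N. Pads are 22 mm wide; open, the fingers measure 114 mm over their backs; the gripper's body (76 mm by 85 mm) begins 54 mm behind the grasp point. The pads swing forward as they close: fully open they stand 13 mm farther back than shut.
Start: joints at [-1.242, 0.521, -0.036, 1.599, 0.021, 1.021, -0.113], TCP at [242.713, 575.938, 209.191] pointing down, gripper open.
Joint ranges: [-2.91, 2.91], [-0.3, 2.13], [-1.5, 1.42], [0.17, 2.43], [-1.26, 4.41], [0.16, 1.93], [-2.52, 2.52]. Speed limits (rad/s): [1.89, 1.89, 2.39, 2.39, 3.01, 3.01, 3.01].

### API

Orientations are given as a 3x3 rotation matrix whose columns are the frame's x, y, z axes.
In Python, from workcell import movep, movel, goto_joints, open_gripper, clamp, wait, inverse_kinematics, read_state, camera, PlanningError, finish_job, grip_point_offset gives the robot as it stands. Calls block until the motion is done:
- movep(position, orientation): joint-space move of the TCP to a pose.
- movel(position, frame=None, max_speed=150, guard=None): straight line of the TCP; frame=None keeps the orientation; max_speed is the mean speed in mm/s. With guard (N) it stops when the force on the tool has changed by that much, and returns True; else False.
- goto_joints(angles): joint-space move.
- open_gripper() and clamp(): open the fingers fully, or close them until they stop; the grip force is fixed at half the most.
- wait(seconds).
- inverse_kinematics(position, orientation): joint angles nearest the present ones, or None.
- read_state(): the state.
- camera(name): name is "side" or "top" or "wrist"; returns a dict with "image" (420x560x3 uint8, blue, green, red), "range_z" (420x560 float32, mm along the optical axis (not along the pixel's ray), 0 where there is no reading), "fx", "fy", "cx", "cy" (pixels), "cam_to_world" (4x4, takes a point from camera to world coordinates). Camera axes: x right, y up, looking along -z (the intrinsics and any distortion apply to the point x, -y, -z); pixel columns grow to the right and rows downward; lengths in mm; the calibration is good to about 2 mm. A picture is of the moment at which its call begins.
A pose or a line that the arm cannot do raises PlanningError and nothing moves.
- finish_job(): hands the job in; it is judged then, once.
The state is a dict: "time": time; "qpos": joint angles; "qvel": joint speeds; "joint_efforts": joint torques, N m; "eef_pos": TCP position; "tool_rot": TCP orientation; "ft_force": force on the tool from outside, world axes, zero at the start; "torque": the same for the moment, N m; "finger_gap": finger opening in mm; "gripper_force": force on a finger pad.
Only numpy, scipy, OpenCV 4.12 (cv2) and the standard library are available. Lean on these libraries where they do the work, as an engineer would, in place of code of your own. Each camera call takes 0.05 s, during which the arm holds its last target. There are 200 camera calls.

## Working session

There is one attempt and no reset: what is moved stays moved. The work goes in short steps, each a Python script; the robot and the scene stay as the last script left them, time stands still between calls to the robot, and variables do not carry over. Pictures are saved under pics/ and viewed, at most 14 in all, crops included, and the job is handed in when it is done.

```bash
ls; mkdir -p pics; python3 - <<'E'
from workcell import *
import cv2,numpy as np
for n in("top","side"):
    c=camera(n);cv2.imwrite(f"pics/{n}0.png",c["image"]);np.savez(f"{n}0.npz",**c)
    print(n,c["fx"],c["fy"],c["cx"],c["cy"],[k for k in c],np.round(c["cam_to_world"],3).tolist())
s=read_state();print(s["time"],s["tool_rot"],s["finger_gap"],grip_point_offset)
E
```

```text
pics
top 489.1278307463891 489.1278307463891 277.4247289531376 208.8640638006094 ['image', 'range_z', 'fx', 'fy', 'cx', 'cy', 'cam_to_world'] [[0.016, 0.994, -0.112, 396.398], [-1.0, 0.018, 0.009, 19.575], [0.011, 0.112, 0.994, 1137.968], [0.0, 0.0, 0.0, 1.0]]
side 379.85331766719236 379.85331766719236 278.6041676611842 211.46852773250967 ['image', 'range_z', 'fx', 'fy', 'cx', 'cy', 'cam_to_world'] [[-0.844, 0.322, -0.43, 164.332], [-0.537, -0.497, 0.682, 545.239], [0.006, 0.806, 0.592, 522.337], [0.0, 0.0, 0.0, 1.0]]
0.1 [[-9.21514183e-01  3.88344580e-01 -3.12781189e-04]
 [ 3.88344699e-01  9.21513724e-01 -9.22570919e-04]
 [-7.00432575e-05 -9.71629103e-04 -9.99999526e-01]] 85.3289794741145 -18.700000000000003
```

View pics/top0.png

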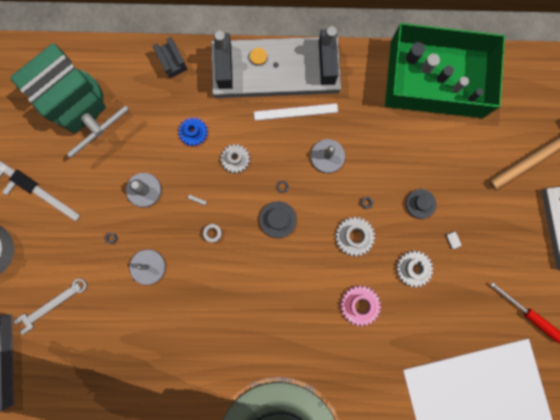

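View pics/side0.png

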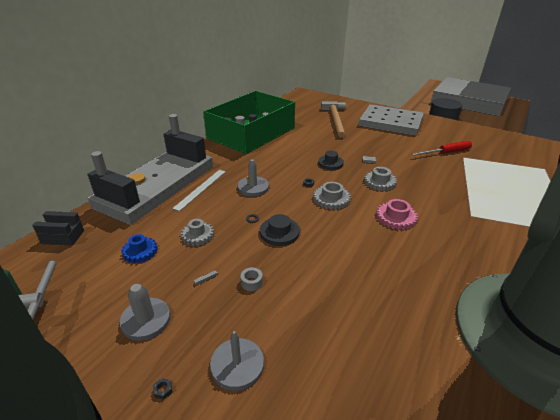

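The top picture shows these candidates:
- **Bright gears:** (235,158), small, so gear_narrow; (356,236) and (415,268), one wide and one keyed.
- **Look-alikes, not wanted:** pink gear (361,305) and blue gear (193,131).
- **Ring:** collar (212,233). The small nuts at (282,187), (366,203) and (111,238) are not it.
- **Blanks:** (277,219) and (421,204).
- **Shafts:** (143,189) looks thick, (147,267) thin, and (327,156) should be keyed.

I'll check these in a close crop and measure them.

```bash
cat > h.py <<'E'
import numpy as np,cv2
def cloud(c):
    z=np.asarray(c["range_z"],float);v,u=np.mgrid[:z.shape[0],:z.shape[1]]
    P=np.stack([(u-c["cx"])/c["fx"]*z,-(v-c["cy"])/c["fy"]*z,-z],-1)
    T=np.asarray(c["cam_to_world"]);W=P@T[:3,:3].T+T[:3,3];W[z<=0]=np.nan
    return W
def pix2w(c,u,v,h):
    T=np.asarray(c["cam_to_world"]);d=T[:3,:3]@np.array([(u-c["cx"])/c["fx"],-(v-c["cy"])/c["fy"],-1]);o=T[:3,3]
    return o+d*(h-o[2])/d[2]
def band(W,xy,r,lo,hi):
    """min enclosing circle of points near xy within a height band"""
    m=(np.hypot(W[...,0]-xy[0],W[...,1]-xy[1])<r)&(W[...,2]>lo)&(W[...,2]<hi)
    p=W[m][:,:2].astype(np.float32)
    if len(p)<4:return None
    (a,b),R=cv2.minEnclosingCircle(p);return round(a,1),round(b,1),round(R,1),len(p),np.round(np.median(W[m][:,2]),1)
E
python3 - <<'E'
from h import *
c=dict(np.load("top0.npz"));W=cloud(c)
for n,u,v in [("narrow",235,158),("A",356,236),("B",415,268),("collar",212,233),("thick",143,189),("thin",147,267),("keyed",327,156),("blank1",277,219),("blank2",421,204),("pink",361,305),("blue",193,131)]:
    p=pix2w(c,u,v,12)[:2]
    print(n,p.round(),band(W,p,52,6,100),"low",band(W,p,52,6,17),"hub",band(W,p,35,28,40),"top",band(W,p,40,60,90), "r",np.hypot(*p).round())
im=c["image"]
a=cv2.resize(im[125:295,320:450],None,fx=3.5,fy=3.5,interpolation=2);cv2.imwrite("pics/c1.png",a)
b=cv2.resize(im[125:295,105:265],None,fx=3.5,fy=3.5,interpolation=2);cv2.imwrite("pics/c2.png",b)
E
```

```text
narrow [641. 110.] (642.6, 113.0, 48.4, 569, np.float64(12.4)) low (642.6, 113.0, 48.4, 432, np.float64(11.4)) hub (642.2, 109.8, 16.3, 113, np.float64(33.3)) top None r 651.0
A [ 463. -173.] (463.0, -173.4, 47.3, 952, np.float64(12.6)) low (463.0, -173.4, 47.3, 716, np.float64(11.7)) hub (464.3, -171.2, 25.4, 197, np.float64(33.4)) top None r 495.0
B [ 392. -309.] (391.8, -313.2, 45.9, 876, np.float64(13.1)) low (391.8, -313.2, 45.9, 597, np.float64(11.8)) hub (391.8, -307.9, 23.1, 231, np.float64(33.7)) top None r 499.0
collar [465. 158.] (471.7, 151.7, 48.7, 170, np.float64(19.2)) low (471.7, 151.7, 48.7, 37, np.float64(11.0)) hub None top None r 491.0
thick [564. 321.] (563.0, 324.1, 42.4, 922, np.float64(12.6)) low (563.0, 324.1, 42.4, 689, np.float64(11.8)) hub (562.8, 318.0, 14.2, 22, np.float64(34.4)) top (564.0, 321.5, 14.9, 148, np.float64(74.3)) r 649.0
thin [384. 304.] (384.5, 308.7, 48.5, 971, np.float64(12.0)) low (384.5, 308.7, 48.5, 912, np.float64(11.9)) hub (386.9, 301.2, 4.5, 5, np.float64(33.8)) top (386.4, 304.4, 6.0, 29, np.float64(69.1)) r 490.0
keyed [ 650. -1
[... 207 characters left out ...]
1 [499.   9.] (500.5, 7.9, 42.9, 1065, np.float64(13.5)) low (500.5, 7.9, 42.9, 707, np.float64(11.8)) hub (500.2, 8.3, 23.9, 343, np.float64(33.7)) top None r 500.0
blank2 [ 540. -325.] (532.0, -328.0, 45.8, 697, np.float64(13.1)) low (532.0, -328.0, 45.8, 478, np.float64(12.0)) hub (542.7, -324.9, 17.9, 194, np.float64(33.5)) top None r 631.0
pink [ 307. -185.] (306.8, -183.9, 45.2, 1005, np.float64(12.9)) low (306.8, -183.9, 45.2, 751, np.float64(12.0)) hub (306.7, -184.1, 25.5, 214, np.float64(33.6)) top None r 358.0
blue [704. 211.] (699.8, 200.8, 45.6, 579, np.float64(12.6)) low (699.8, 200.8, 45.6, 427, np.float64(11.7)) hub (704.9, 212.3, 16.4, 115, np.float64(33.3)) top None r 735.0
```

View pics/c1.png

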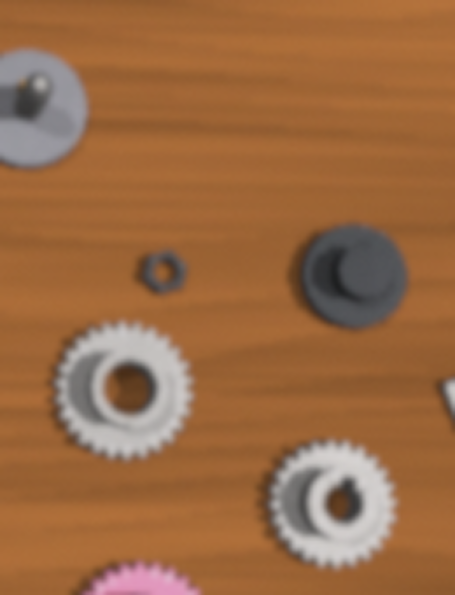

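View pics/c2.png

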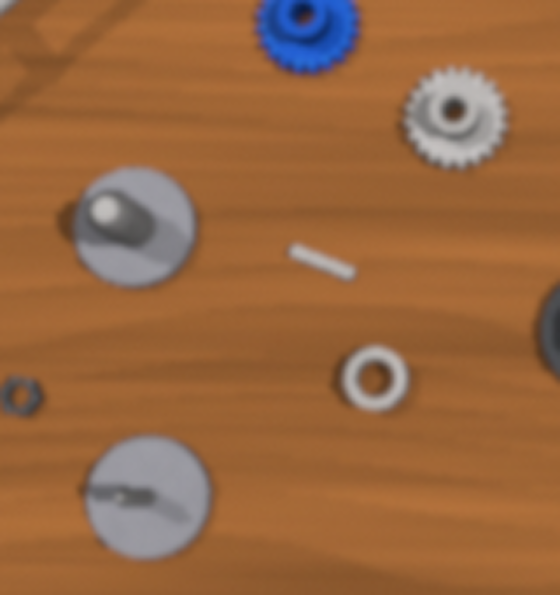

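The crops settle the gears: (356,236) is gear_wide (hub radius measures 25.4) and (415,268) is gear_keyed, with its keyway at upper right. The hub and shaft radii also match the given sizes. I'll start with gear_narrow, and check it in the wrist view first.

```bash
cat >> h.py <<'E'
from workcell import *
def rot(yaw):
    c,s=np.cos(yaw),np.sin(yaw);return np.array([[c,s,0],[s,-c,0],[0,0,-1.]])
def yaw_now():
    R=np.array(read_state()["tool_rot"]);return np.arctan2(R[1,0],R[0,0])
def best(p,yaws):
    """yaw from the list with the smallest joint motion"""
    q0=np.array(read_state()["qpos"]);o=[]
    for y in yaws:
        q=inverse_kinematics(list(p),rot(y))
        if q is not None:o.append((np.abs(np.array(q)-q0).max(),y))
    return min(o)[1]
def above(x,y,z,yaws):
    w=best((x,y,z),yaws);movep([x,y,z],rot(w));return w
def pick(x,y,z,zup=115):
    movel([x,y,z+25],max_speed=250);hit=movel([x,y,z],max_speed=80,guard=12);clamp()
    s=read_state();print("picked hit",hit,"gap",round(s["finger_gap"],1),"z",round(s["eef_pos"][2],1))
    movel([x,y,zup],max_speed=200)
    s=read_state();print("lifted gap",round(s["finger_gap"],1),"t",s["time"])
def place(x,y,z,zup=125):
    movel([x,y,z+20],max_speed=150,guard=15)
    hit=movel([x,y,z],max_speed=50,guard=12);s=read_state()
    print("down hit",hit,"z",round(s["eef_pos"][2],1),"f",np.round(s["ft_force"],1));return hit
ANY=np.linspace(-np.pi,np.pi,25)
E
python3 - <<'E'
from h import *
y=np.arctan2(102,63)  # tool x towards blue gear, fingers close across
w=above(642,110,170,[y,y+np.pi]);print(w,read_state()["time"])
c=camera("wrist");cv2.imwrite("pics/w1.png",c["image"]);np.savez("w1.npz",**c)
W=cloud(c);print(band(W,(642,110),22,28,40),band(W,(642,110),40,8,16),np.round(c["cam_to_world"],2).tolist())
E
```

```text
1.017502001472604 2.3
(642.2, 110.9, 16.1, 828, np.float64(33.2)) (642.0, 110.7, 34.2, 2762, np.float64(11.3)) [[0.85, 0.5, 0.14, 675.23], [-0.52, 0.82, 0.22, 167.82], [-0.0, -0.26, 0.96, 333.79], [0.0, 0.0, 0.0, 1.0]]
```

View pics/w1.png

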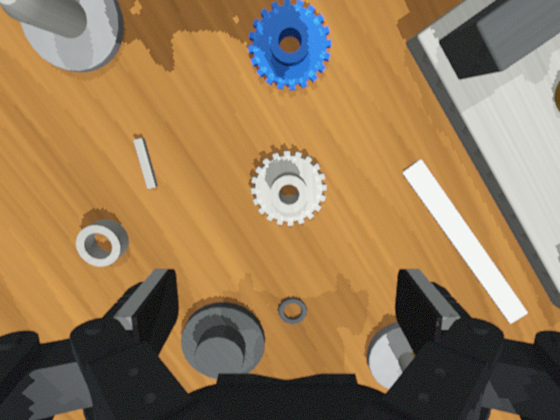

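The wrist view shows the small bright gear at (288,188), with the blue one behind it at (290,43). It agrees with the top camera to about 1 mm. I'll pick it, carry it to the thin shaft and check in the wrist view.

```bash
python3 - <<'E'
from h import *
pick(642.2,110.5,14,125)
w=above(386.4,304.4,125,ANY);print(w)
c=camera("wrist");np.savez("w2.npz",**c);cv2.imwrite("pics/w2.png",c["image"])
c=camera("side");cv2.imwrite("pics/s2.png",cv2.resize(c["image"][100:],None,fx=1.4,fy=1.4))
print(read_state()["eef_pos"],read_state()["time"])
E
```

```text
picked hit False gap 0.0 z 14.0
lifted gap 0.4 t 4.9583
2.094395102393195
[387.59180894 303.68708177 124.87263689] 6.275
```

View pics/w2.png

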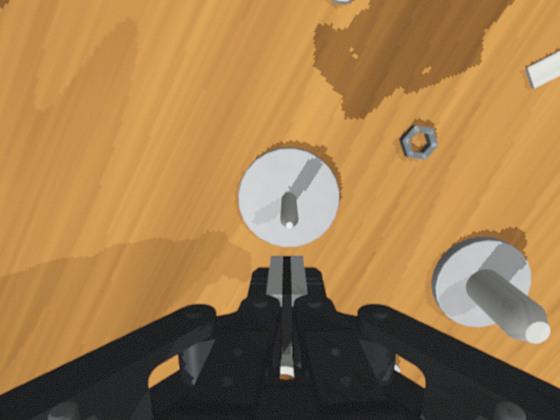

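The fingers closed on nothing: the gap is 0. I'll look at where gear_narrow is now and check how the tool projects into the image.

```bash
python3 - <<'E'
from h import *
c=dict(np.load("w2.npz"));T=c["cam_to_world"]
for p in [(387.6,303.7,125),(386.4,304.4,80)]:
    q=T[:3,:3].T@(np.array(p)-T[:3,3]);print(p,c["cx"]+c["fx"]*q[0]/-q[2],c["cy"]-c["fy"]*q[1]/-q[2],-q[2])
W=cloud(c);print("range at finger tips",c["range_z"][262:300:8,272],W[262:300:8,272].round())
print(band(W,(386,304),20,60,90))
c=camera("top");W=cloud(c);np.savez("top1.npz",**c)
print("narrow",band(W,(642,110),30,28,40),band(W,(642,110),45,8,16))
cv2.imwrite("pics/t1.png",cv2.resize(c["image"][110:250,150:320],None,fx=3.5,fy=3.5))
E
```

```text
(387.6, 303.7, 125) 289.3262354107155 257.9039482614896 175.67386976622703
(386.4, 304.4, 80) 287.61553707516345 227.37681459925426 218.7602967122068
range at finger tips [142.77682  134.71873  128.46968  121.82579  117.263756] [[376. 310. 156.]
 [376. 310. 164.]
 [376. 310. 171.]
 [376. 311. 178.]
 [377. 310. 183.]]
(386.4, 306.0, 6.0, 302, np.float64(70.7))
narrow (642.1, 110.4, 16.4, 111, np.float64(33.2)) (641.9, 110.5, 34.0, 390, np.float64(11.6))
```

View pics/t1.png

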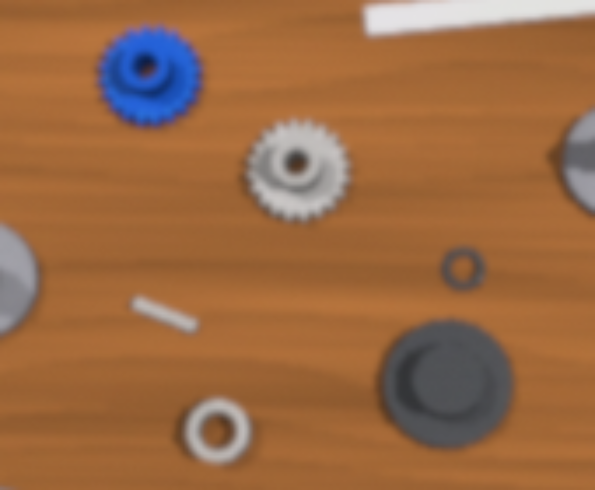

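```bash
python3 - <<'E'
from h import *
s=read_state();print(s["finger_gap"],s["eef_pos"],s["gripper_force"])
c=camera("wrist");W=cloud(c);print(c["range_z"][250:300:4,284].round(0));print(W[250:300:4,284].round().tolist())
print(W[250:300:4,268].round().tolist())
m=(W[...,2]>95)&(np.hypot(W[...,0]-387,W[...,1]-304)<60);print("min z",W[m][:,2].min(), W[m][W[m][:,2].argsort()[:5]].round())
open_gripper();s=read_state();print(s["finger_gap"])
c=camera("wrist");W=cloud(c);m=(W[...,2]>95)&(np.hypot(W[...,0]-387,W[...,1]-304)<80);print("open min z",W[m][W[m][:,2].argsort()[:5]].round())
E
```

```text
-0.1467313916162674 [387.39728983 303.73447125 124.8525782 ] 0.0
[308. 311. 146. 140. 138. 134. 132. 128. 125. 122. 119. 117. 116.]
[[406.0, 263.0, -0.0], [408.0, 260.0, -2.0], [380.0, 312.0, 153.0], [379.0, 313.0, 158.0], [380.0, 312.0, 160.0], [380.0, 313.0, 165.0], [380.0, 312.0, 167.0], [380.0, 312.0, 171.0], [380.0, 312.0, 174.0], [380.0, 313.0, 178.0], [380.0, 313.0, 181.0], [380.0, 312.0, 183.0], [380.0, 312.0, 184.0]]
[[395.0, 257.0, 0.0], [396.0, 253.0, -1.0], [398.0, 250.0, -1.0], [400.0, 247.0, -1.0], [402.0, 244.0, -1.0], [376.0, 306.0, 156.0], [377.0, 305.0, 158.0], [375.0, 309.0, 171.0], [375.0, 310.0, 175.0], [375.0, 310.0, 177.0], [375.0, 310.0, 181.0], [375.0, 310.0, 183.0], [375.0, 311.0, 188.0]]
min z 149.29208193864798 [[381. 312. 149.]
 [383. 314. 149.]
 [384. 314. 149.]
 [383. 314. 150.]
 [384. 315. 150.]]
85.51266895663512
open min z [[424. 322. 159.]
 [347. 283. 159.]
 [422. 326. 159.]
 [420. 331. 159.]
 [345. 287. 159.]]
```

View pics/s2.png

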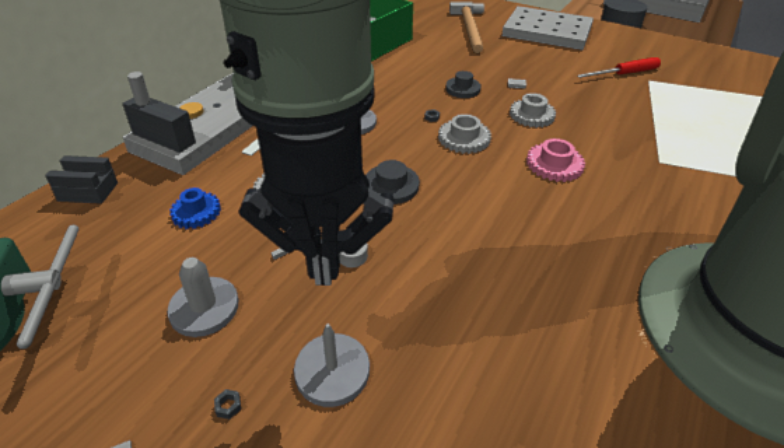

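The side picture shows the gripper shut above the thin shaft at (322,280). The depth image puts the fingertips at z≈149 although the state reports 125. So the true tips sit about 24 mm behind the reported TCP, and the gripper closed above the hub. I'll check where the gripper body starts, then test with a guarded touch on bare bench.

```bash
python3 - <<'E'
from h import *
c=camera("side");W=cloud(c);s=read_state();R=np.array(s["tool_rot"]);P=(W-np.array(s["eef_pos"]))@R
m=(np.hypot(P[...,0],P[...,1])<75)&(P[...,2]<30)&(P[...,2]>-200);q=P[m]
for z in range(-200,0,8):
    k=q[(q[:,2]>=z)&(q[:,2]<z+8)]
    if len(k):print(z,len(k),"x",k[:,0].min().round(),k[:,0].max().round(),"y",k[:,1].min().round(),k[:,1].max().round())
# touch test on bare bench, fingers shut
clamp();x,y=450,390
above(x,y,70,ANY);hit=movel([x,y,-27],max_speed=50,guard=4);s=read_state();print("touch",hit,s["eef_pos"],s["ft_force"],s["time"])
movel([x,y,60]);open_gripper()
E
```

```text
-200 676 x 1.0 38.0 y -38.0 33.0
-192 503 x -3.0 38.0 y -38.0 34.0
-184 484 x -2.0 38.0 y -38.0 34.0
-176 462 x -1.0 38.0 y -38.0 34.0
-168 448 x 1.0 38.0 y -38.0 33.0
-160 409 x 3.0 38.0 y -38.0 35.0
-152 70 x -5.0 36.0 y -38.0 36.0
-144 519 x -13.0 14.0 y -69.0 66.0
-136 733 x -12.0 21.0 y -69.0 68.0
-128 763 x -13.0 20.0 y -70.0 69.0
-120 445 x -14.0 20.0 y -72.0 70.0
-112 434 x -13.0 18.0 y -73.0 71.0
-104 643 x -18.0 18.0 y -73.0 72.0
-96 432 x -15.0 17.0 y -74.0 72.0
-88 475 x -13.0 14.0 y -74.0 73.0
-80 113 x 0.0 13.0 y -70.0 64.0
-72 114 x -10.0 11.0 y -57.0 55.0
-64 132 x -12.0 11.0 y -57.0 56.0
-56 127 x -11.0 11.0 y -57.0 55.0
-48 116 x -10.0 12.0 y -57.0 56.0
-40 29 x -6.0 11.0 y -50.0 48.0
touch True [449.97017035 389.9435951  -12.13744865] [-3.21753225 -1.79496855 14.32062151] 10.0417
```

The touch came at −12, but that spot (450,390) was right on the loose nut, about 12 mm high. That confirms the tips are about 24 mm behind the reported TCP. I'll grasp again with that offset.

```bash
cat >> h.py <<'E'
def report():
    s=read_state();print("pos",np.round(s["eef_pos"],1),"yaw",round(yaw_now(),3),"gap",round(s["finger_gap"],1),"t",s["time"])
E
python3 - <<'E'
from h import *
y=np.arctan2(102,63)
above(642.1,110.5,80,[y,y+np.pi]);pick(642.1,110.5,-12,105);
s=read_state()
if s["finger_gap"]>25:
    above(386.4,305,105,ANY);report()
    c=camera("wrist");np.savez("w3.npz",**c)
    a=c["image"];c=camera("side")["image"][150:,100:420]
    cv2.imwrite("pics/w3.png",np.hstack([cv2.resize(a,(440,330)),cv2.resize(c,(360,330))]))
E
```

```text
picked hit False gap 30.4 z -10.4
lifted gap 30.1 t 14.9083
pos [387.7 304.4 105. ] yaw 2.091 gap 30.4 t 16.1333
```

View pics/w3.png

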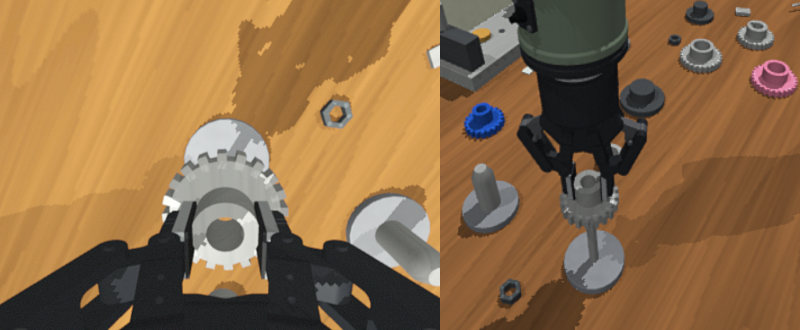

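gear_narrow is held flat (gap 30) over the thin shaft. I'll measure its centre in the hand, correct for it and lower.

```bash
cat >> h.py <<'E'
def held(xy,dz,r,hubtop=34):
    """hub-top centre of the held part minus TCP, from the wrist camera; dz = part z minus TCP z"""
    s=read_state();c=camera("wrist");W=cloud(c);z=s["eef_pos"][2]+dz+hubtop;e=np.array(s["eef_pos"])
    P=(W-e)@np.array(s["tool_rot"])
    m=(np.hypot(P[...,0],P[...,1])<r+8)&(abs(P[...,1])<r-2)&(abs(W[...,2]-z)<5)
    q=P[m];rr=least_squares(lambda v:0,[0]) if False else None
    print("held n",len(q),"tool x",q[:,0].min().round(1),q[:,0].max().round(1),"y",q[:,1].min().round(1),q[:,1].max().round(1),"z",np.median(W[m][:,2]).round(1),"expect",round(z,1))
    return c,P
E
python3 - <<'E'
from h import *
c,P=held(None,10.4,16)
# disc outline in tool frame: disc top at z 12 above underside
t=read_state()["eef_pos"][2]+10.4
m=(abs(P[...,2]+ (10.4+12))<3)&(np.hypot(P[...,0],P[...,1])<45)
print("disc",cv2.minEnclosingCircle(P[m][:,:2].astype(np.float32)),m.sum(),P[m][:,0].min(),P[m][:,0].max())
E
```

```text
held n 4110 tool x -14.8 18.1 y -14.0 14.0 z 148.4 expect 149.3
disc ((1.4793930053710938, -1.3451542854309082), 34.45928192138672) 7060 -32.81797970416718 35.76874083263457
```

```bash
python3 - <<'E'
from h import *
R=np.array(read_state()["tool_rot"]);p=np.array([386.4,305.0])-(R@[1.5,-0.6,0])[:2]
print(p);place(p[0],p[1],0.5);report();open_gripper();report()
movel([p[0],p[1],80],max_speed=250)
c=camera("top");W=cloud(c);print(band(W,(386,305),25,40,54),band(W,(386,305),45,20,28));report()
E
```

```text
[387.66702095 303.99767413]
down hit True z 1.5 f [-2.5 -1.8 19.7]
pos [387.7 304.3   1.5] yaw 2.095 gap 30.4 t 17.4167
pos [387.5 304.1   1.2] yaw 2.095 gap 85.3 t 18.0
(385.1, 303.6, 15.9, 120, np.float64(45.8)) (385.5, 302.7, 33.7, 339, np.float64(23.9))
pos [387.4 304.1  79.8] yaw 2.095 gap 84.9 t 18.5167
```

gear_narrow is seated: hub top at 45.8, disc top at 23.9. Next is gear_wide.

```bash
python3 - <<'E'
from h import *
above(464.3,-171.2,90,ANY);c=camera("wrist");W=cloud(c);b=band(W,(464.3,-171.2),33,28,40);print(b,band(W,(464,-171),52,8,16));report()
x,y=(np.array(b[:2])+[464.3,-171.2])/2 if abs(b[2]-25)<1.2 else (464.3,-171.2)
pick(x,y,-14,105);report()
if read_state()["finger_gap"]>40:
    above(564,321.5,108,ANY);report()
    c,P=held(None,13,25)
    m=(abs(P[...,2]+25)<3)&(np.hypot(P[...,0],P[...,1])<52);print("disc",cv2.minEnclosingCircle(P[m][:,:2].astype(np.float32)))
    cv2.imwrite("pics/w4.png",c["image"])
E
```

```text
(463.7, -170.7, 25.3, 2542, np.float64(33.1)) (463.5, -170.7, 45.2, 7131, np.float64(11.2))
pos [ 464.7 -170.    89.9] yaw 0.003 gap 85.3 t 20.325
picked hit False gap 48.4 z -12.9
lifted gap 48.7 t 22.45
pos [ 463.7 -170.4  104.1] yaw 0.001 gap 48.7 t 22.45
pos [564.6 319.6 108.1] yaw 1.568 gap 48.6 t 24.275
held n 7410 tool x -24.5 26.2 y -23.0 23.0 z 153.9 expect 155.1
disc ((0.5284834504127502, -1.7937071323394775), 45.545204162597656)
```

```bash
python3 - <<'E'
from h import *
R=np.array(read_state()["tool_rot"]);p=np.array([564,321.5])-(R@[0.7,-0.6,0])[:2]
place(p[0],p[1],-2);report();open_gripper()
movel([p[0],p[1],85],max_speed=250)
c=camera("top");W=cloud(c);print(band(W,(564,321),33,40,54),band(W,(564,321),52,20,28));report()
E
```

```text
down hit True z -0.8 f [-2.7 -1.2 12.5]
pos [564.5 321.   -0.8] yaw 1.571 gap 48.3 t 25.4833
(561.8, 321.1, 25.7, 187, np.float64(46.0)) (562.6, 320.7, 45.2, 530, np.float64(23.9))
pos [564.2 320.9  84.9] yaw 1.571 gap 85.8 t 26.4833
```

gear_wide is seated (hub top 46.0). Now I'll look at the keyed shaft and the keyed gear from close by.

```bash
cat > key.py <<'E'
from h import *
above(600,-106,125,ANY);c=camera("wrist");np.savez("k1.npz",**c);a=c["image"];report()
W=cloud(c);X=np.array([651.6,-106.3]);print("top",band(W,X,25,60,90),"base",band(W,X,48,8,15))
ctr=X
d=W[...,:2]-ctr;r=np.hypot(d[...,0],d[...,1])
m=(r>11.5)&(r<18)&(W[...,2]>18)&(W[...,2]<38);k=d[m];print("key n",len(k),k.mean(0),np.degrees(np.arctan2(*k.mean(0)[::-1])),np.median(W[m][:,2]))
def crop(c,xy,h=40,z=20):
    T=c["cam_to_world"];q=T[:3,:3].T@(np.array([*xy,z])-T[:3,3]);u=int(c["cx"]+c["fx"]*q[0]/-q[2]);v=int(c["cy"]-c["fy"]*q[1]/-q[2]);print("crop",u,v)
    u0=min(max(u-h,0),560-2*h);v0=min(max(v-h,0),420-2*h);return cv2.resize(c["image"][v0:v0+2*h,u0:u0+2*h],(400,400),interpolation=2)
A=crop(c,X,70)
G=(391.8,-307.9);above(G[0],G[1],100,ANY);c=camera("wrist");np.savez("k2.npz",**c);report();W=cloud(c);print("gear",band(W,G,30,28,40),band(W,G,45,8,16))
B=crop(c,G,60,34)
cv2.imwrite("pics/k.png",np.hstack([A,B]))
E
python3 key.py
```

```text
pos [ 600.4 -104.4  124.7] yaw 0.265 gap 85.4 t 28.1167
top (652.4, -106.4, 10.0, 880, np.float64(72.3)) base (652.5, -106.5, 39.9, 7966, np.float64(11.2))
key n 52 [12.27631272  5.66700987] 24.77906260873538 32.93031301963249
crop 307 136
pos [ 393.3 -307.    99.9] yaw -0.781 gap 85.9 t 29.2833
gear (391.3, -307.5, 23.3, 2537, np.float64(33.1)) (391.1, -307.6, 41.2, 5320, np.float64(11.2))
crop 286 218
```

View pics/k.png

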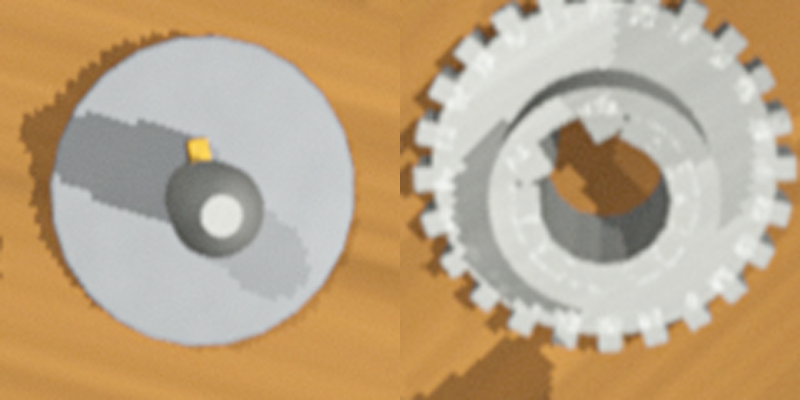

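The left half shows the brass key at crop (199,150), up and left of the shaft. The right half shows the keyway at crop (572,140), up and left of the bore centre at (605,185). Now I'll compute both angles.

```bash
python3 - <<'E'
from h import *
def plane(c,h):
    v,u=np.mgrid[:420,:560];T=c["cam_to_world"];d=np.stack([(u-c["cx"])/c["fx"],-(v-c["cy"])/c["fy"],-np.ones(u.shape)],-1)@T[:3,:3].T
    return T[:3,3]+d*((h-T[2,3])/d[...,2])[...,None]
c=dict(np.load("k1.npz"));P=plane(c,33.3)[...,:2]-[652.4,-106.4];r=np.hypot(P[...,0],P[...,1])
hsv=cv2.cvtColor(c["image"],cv2.COLOR_BGR2HSV);m=(hsv[...,1]>120)&(hsv[...,2]>130)&(r<22)
k=P[m];print("key",m.sum(),k.mean(0),np.degrees(np.arctan2(k[:,1].mean(),k[:,0].mean())),k.min(0),k.max(0))
(cx,a),sz,an=cv2.minAreaRect(k.astype(np.float32));print(cx,a,sz,an)
c=dict(np.load("k2.npz"));W=cloud(c)
for ctr in [(391.2,-307.5)]:
    P=plane(c,33.1)[...,:2]-ctr;r=np.hypot(P[...,0],P[...,1]);m=(r>14.5)&(r<17)
    an=np.degrees(np.arctan2(P[...,1],P[...,0]))[m];low=~(W[...,2][m]>29)
    z=np.exp(1j*np.radians(an[low])).mean();print("keyway",low.sum(),m.sum(),np.degrees(np.angle(z)),np.abs(z))
    h,_=np.histogram(an[low],np.arange(-180,181,10));print(h)
E
```

```text
key 53 [11.22054602  5.84564053] 27.518453682980635 [8.48972413 3.13853122] [13.62228862  8.62822765]
10.984233856201172 5.890451431274414 (4.621728897094727, 4.74891996383667) 16.122684478759766
keyway 56 553 -14.155378356618801 0.9828780157184502
[ 0  0  0  0  0  0  0  0  0  0  0  0  0  0  2 16 17 17  3  1  0  0  0  0
  0  0  0  0  0  0  0  0  0  0  0  0]
```

```bash
python3 - <<'E'
from h import *
D=np.radians(40.7);G=(391.3,-307.6);S=(652.2,-106.4)
ok=[g for g in ANY if all(inverse_kinematics([*S,z],rot(g+D)) is not None for z in(108,-2)) and all(inverse_kinematics([*G,z],rot(g)) is not None for z in (100,-14))]
g=above(*G,60,ok);pick(*G,-14,105);report()
if read_state()["finger_gap"]>38:
    w=above(*S,108,[yaw_now()+D]);report()
    c,P=held(None,13,23);np.savez("k3.npz",**c)
    m=(abs(P[...,2]+25)<3)&(np.hypot(P[...,0],P[...,1])<48);print("disc",cv2.minEnclosingCircle(P[m][:,:2].astype(np.float32)))
    q=P[(abs(P[...,2]+46.5)<4)&(np.hypot(P[...,0],P[...,1])<26)][:,:2];ctr=np.array([(q[:,0].min()+q[:,0].max())/2,-.6])
    # keyway: pixel rays on the hub-top plane that see lower things
    s=read_state();R=np.array(s["tool_rot"]);h=s["eef_pos"][2]+46
    v,u=np.mgrid[:420,:560];T=c["cam_to_world"];d=np.stack([(u-c["cx"])/c["fx"],-(v-c["cy"])/c["fy"],-np.ones(u.shape)],-1)@T[:3,:3].T
    X=T[:3,3]+d*((h-T[2,3])/d[...,2])[...,None]
    Q=((X-s["eef_pos"])@R)[...,:2]-ctr;e=Q@R[:2,:2].T;r=np.hypot(*np.moveaxis(e,-1,0));m=(r>14.5)&(r<17)
    an=np.degrees(np.arctan2(e[...,1],e[...,0]))[m];low=~(cloud(c)[...,2][m]>h-5)
    print("ctr",ctr,"n",m.sum(),np.histogram(an[low],np.arange(-180,181,10))[0],"keyway",np.degrees(np.angle(np.exp(1j*np.radians(an[low])).mean())))
    cv2.imwrite("pics/k3.png",c["image"])
E
```

```text
picked hit False gap 44.8 z -12.4
lifted gap 44.8 t 31.6
pos [ 391.1 -307.   104. ] yaw -0.785 gap 44.8 t 31.6
pos [ 651.1 -108.3  108. ] yaw -0.078 gap 45.1 t 32.85
held n 7719 tool x -24.6 22.4 y -21.0 21.0 z 153.3 expect 155.0
disc ((-1.1941728591918945, 0.8018999099731445), 41.471805572509766)
ctr [-1.10437908 -0.6       ] n 1719 [ 0  1  0  1  0  0  0  0  0  0  0  1  0  0  1  1  3  1 26 53 52 31  0  0
  0  0  0  0  0  0  0  0  0  0  0  0] keyway 18.659015389120302
```

View pics/k3.png

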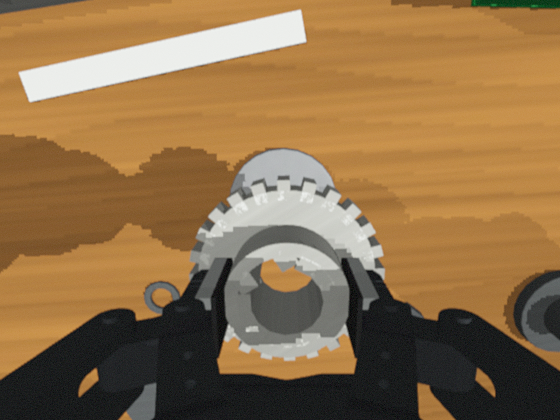

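```bash
python3 - <<'E'
from h import *
wait(0.4);report();s=read_state();c=camera("wrist");W=cloud(c);R=np.array(s["tool_rot"]);P=(W-s["eef_pos"])@R
m=(abs(P[...,2]+25)<3)&(np.hypot(P[...,0],P[...,1])<48);cc=cv2.minEnclosingCircle(P[m][:,:2].astype(np.float32));print("disc",cc)
v,u=np.mgrid[:420,:560];T=c["cam_to_world"];d=np.stack([(u-c["cx"])/c["fx"],-(v-c["cy"])/c["fy"],-np.ones(u.shape)],-1)@T[:3,:3].T
h=s["eef_pos"][2]+45.2;X=T[:3,3]+d*((h-T[2,3])/d[...,2])[...,None];Q=((X-s["eef_pos"])@R)[...,:2]
lowm=~(W[...,2]>h-4)
# bore centre: circle fit of bore edge from hub-top points
hub=(abs(W[...,2]-h)<3)&(np.hypot(Q[...,0],Q[...,1])<24)
cnt=(lowm&(np.hypot(Q[...,0],Q[...,1])<22)).astype(np.uint8);b=Q[cnt>0];print("bore x",b.min(0),b.max(0),cnt.sum())
for ctr in (np.array(cc[0]),np.array([cc[0][0],0])):
    e=(Q-ctr)@R[:2,:2].T;r=np.hypot(e[...,0],e[...,1]);m=(r>14.5)&(r<17);an=np.degrees(np.arctan2(e[...,1],e[...,0]))[m&lowm]
    print(ctr,np.percentile(an,[5,50,95]))
print("shaft base",band(W,(652.4,-106.4),50,8,15))
E
```

```text
pos [ 652.1 -106.6  108. ] yaw -0.075 gap 45.1 t 33.3
disc ((-1.2044612169265747, 0.24848072230815887), 41.43785095214844)
bore x [-19.87350184 -16.25553106] [20.17130734 18.92850582] 3561
[-1.20446122  0.24848072] [ 8.20458815 23.51887337 39.17237041]
[-1.20446122  0.        ] [ 7.25759083 22.71939179 37.95892946]
shaft base (660.3, -107.0, 38.6, 2468, np.float64(11.2))
```

The keyway is at about 23.5° and the key at about 26°, so I'll turn 2.5° more, correct by 1.2 mm in x, and lower under guard.

```bash
python3 - <<'E'
from h import *
w=yaw_now()+np.radians(2.5);Rn=rot(w);p=np.array([652.3,-106.4])-(Rn@[-1.2,0.1,0])[:2]
movel([*p,100],frame=Rn,max_speed=60);wait(.2);report()
print(movel([*p,26],max_speed=100,guard=12));report()
print(movel([*p,-2],max_speed=40,guard=12));report()
E
```

```text
pos [ 653.6 -106.4  100.2] yaw -0.032 gap 44.7 t 33.8333
False
pos [ 653.8 -106.6   26.5] yaw -0.031 gap 44.9 t 34.725
True
pos [ 6.532e+02 -1.062e+02 -1.000e-01] yaw -0.031 gap 45.1 t 35.35
```

It's down over the key. I'll release it and go for the collar.

```bash
python3 - <<'E'
from h import *
open_gripper();p=read_state()["eef_pos"];movel([p[0],p[1],85],max_speed=250)
c=camera("top");W=cloud(c);print("keyed",band(W,(652,-106),29,40,54),band(W,(652,-106),46,20,28),"collar top",band(W,(465,158),28,15,25))
w=above(465,158,80,ANY);wait(.3);c=camera("wrist");W=cloud(c);b=band(W,(465,158),28,15,25);print("collar wrist",b);report()
if abs(b[2]-20)<1.2:
    pick(b[0],b[1],-23,105);report()
    if read_state()["finger_gap"]>33:
        above(652.3,-106.4,110,ANY);wait(.3);report();s=read_state();c=camera("wrist");W=cloud(c);P=(W-s["eef_pos"])@np.array(s["tool_rot"])
        m=(abs(P[...,2]+21.5+20)<4)&(np.hypot(P[...,0],P[...,1])<25);print("ring",cv2.minEnclosingCircle(P[m][:,:2].astype(np.float32)),P[m].min(0),P[m].max(0))
        cv2.imwrite("pics/c5.png",c["image"])
E
```

```text
keyed None None collar top None
collar wrist (465.9, 158.7, 20.2, 1834, np.float64(19.2))
pos [465.2 157.6  79.9] yaw 0.785 gap 85.4 t 37.9583
picked hit False gap 38.3 z -22.5
lifted gap 38.3 t 40.1917
pos [465.4 158.8 104.2] yaw 0.786 gap 38.3 t 40.1917
pos [ 652.3 -105.6  110.2] yaw -0.261 gap 38.3 t 41.725
ring ((1.3137403726577759, 0.00472754891961813), 24.47748565673828) [-20.65103892 -23.09105948 -45.4535044 ] [ 20.17310517  23.14852858 -37.50441317]
```

```bash
python3 - <<'E'
from h import *
p=(652.5,-106.4);movel([*p,105],max_speed=60)
print(movel([*p,42],max_speed=100,guard=12));print(movel([*p,21.5],max_speed=40,guard=10));report()
open_gripper();movel([*p,95],max_speed=200);above(500,60,200,ANY)
movep([450,0,300],rot(0))if inverse_kinematics([450,0,300],rot(0)) is not None else None
report()
E
```

```text
False
True
pos [ 652.5 -106.2   23.6] yaw -0.262 gap 38.4 t 43.2833
pos [ 4.506e+02 -1.000e-01  2.998e+02] yaw 0.0 gap 85.6 t 45.875
```

Contact came at z 23.6, where 23.5 was expected. Final check from the wrist and top cameras.

```bash
python3 - <<'E'
from h import *
above(560,-106,190,ANY);wait(.3);c=camera("wrist");W=cloud(c);X=(652.4,-106.4)
print("collar",band(W,X,27,60,70),"hub",band(W,X,30,42,50),"disc",band(W,X,46,20,28));a=c["image"]
T=c["cam_to_world"];q=T[:3,:3].T@(np.array([*X,40])-T[:3,3]);u=int(c["cx"]+c["fx"]*q[0]/-q[2]);v=int(c["cy"]-c["fy"]*q[1]/-q[2]);print(u,v)
A=cv2.resize(a[max(v-70,0):v+70,max(u-70,0):u+70],(400,400))
movep([400,-250,250],rot(yaw_now()));c=camera("top");W=cloud(c)
for n,p in (("thin",(386,304)),("thick",(564,321))):print(n,band(W,p,30,42,50),band(W,p,50,20,28))
print("collar",band(W,X,27,62,69),"disc",band(W,X,46,20,28));print("blanks",band(W,(500,8),35,28,40),band(W,(542,-325),28,28,40))
B=cv2.resize(c["image"][110:300,100:380],(400,400));cv2.imwrite("pics/f.png",np.hstack([A,B]));report()
E
```

```text
collar (651.9, -106.8, 20.2, 1611, np.float64(65.2)) hub (651.8, -106.5, 23.0, 425, np.float64(45.2)) disc (652.0, -106.0, 41.3, 3703, np.float64(23.2))
208 112
thin (385.3, 304.0, 16.5, 116, np.float64(46.2)) (385.0, 303.6, 34.4, 439, np.float64(23.7))
thick (562.3, 320.9, 25.3, 165, np.float64(45.8)) (562.2, 320.7, 45.5, 651, np.float64(23.8))
collar (652.4, -107.6, 20.4, 160, np.float64(65.6)) disc (651.9, -106.9, 41.2, 486, np.float64(23.8))
blanks (500.3, 8.1, 23.8, 343, np.float64(33.6)) (543.4, -325.5, 18.4, 195, np.float64(33.5))
pos [ 400.8 -249.4  249.8] yaw -0.782 gap 85.3 t 48.0333
```

View pics/f.png

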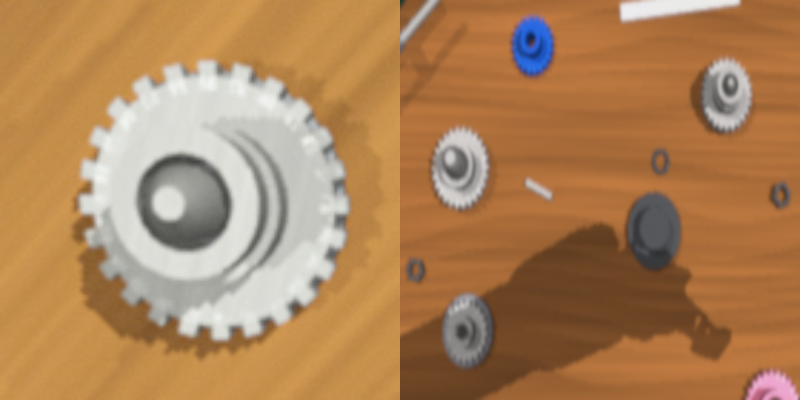

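The left half shows the collar flat on the keyed gear's hub. The right half shows all three gears on their shafts and the larger blank in place. All measured heights and centres are within tolerance, and both blanks measure within 1 mm of where they started.

```bash
python3 -c "
from workcell import *
print(finish_job())"
```

```text
the job is handed in; nothing more can be done
None
```

All three gears are seated on their own shafts and the collar lies on the keyed gear's hub; the blanks were left in place and the job is handed in at about 48 s (no verdict was returned).

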